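# Lay a sight gauge down against the bench stop and close the keeper

## Task

Tip the standing sight-gauge body over onto its back so its glass faces up, never letting it land on its glass, then push it along the bench until its top end is square and flush against the steel stop, with neither side sticking out past the ends of the stop's tall wall. Finally swing the keeper bar fully round over the gauge, and leave the gauge and bar at rest there. Leave the wrench, the dial and the blue valve where they are.

Things in the scene. Friction and masses are not known exactly. Their poses are not given: they have to be found in the camera images.
- gauge: Loose hollow metal sight-gauge block, 0.6-1 kg, 92 wide (x) x 88 deep (y) x 190 mm tall (z), standing; too thick to grip. +y face: steel frame, 30 mm bands above and below a 28 x 130 mm slot with glass 8 mm deep; -y: plain back. Starts with +y away from the stop within 0.2 rad. Origin: centre of underside; +z to its top end. Balance point mid-height, tips past 25 deg; slides at 4-12 N.
- gauge_top (a point): Centre of the gauge's top end face (190 mm along the gauge's z from its origin); this end goes against the stop. With the gauge tipped onto its back it is 88 mm high, its +y up and its +z towards the stop.
- stop: Fixed steel bench stop: wall 160 mm long (x -80 to 80), 22 thick, 60 high. Origin at table height, middle of the wall's front face; that face is the plane y = 0, +y points out of it towards the gauge. A 30 mm high extension runs from x = 80 to 115; at x = 104, y = 30 mm an 18 mm round post, 94 high, on a 10 mm high foot 28 mm wide carries the keeper bar.
- keeper (a joint): Keeper bar on the post, rad: 0 = open, pointing along the stop's -y (behind the wall); 1.57 = closed on its end stop, pointing along the stop's -x over the gauge. Closes clockwise seen from above, passing over the wall. Starts at 0 to 0.3. Bar 24 wide, 12 thick, underside 94 mm above the table, 145 mm long from the pivot axis. Light friction, about 0.7 N at the grip; stays where left.
- keeper_grip (a point): Point on the keeper's upright round grip pin (16 mm thick, from 106 to 158 mm above the table), on the pin's axis at 136 mm height, 130 mm from the pivot axis.
- wrench: Bystander: red pipe wrench lying flat, about 360 mm long along its x, 24 mm high, beyond the work. Origin under its middle.
- dial: Bystander: black round pressure gauge lying face up, 124 mm across, 38 mm high, with a 40 mm brass stub to its -x. Origin under its centre.
- valve: Bystander: blue flanged valve with a black handwheel, standing 149 mm tall on a flange 120 mm across; a side flange reaches 72 mm to its +y. Origin under its centre.

How it is judged:
By the outcome, as a careful person would: the job done as asked, in the order asked, and still so for the second after the job is handed in, with the robot touching nothing.
It also fails if it takes over 72 s, if anything falls off the work surface, if the arm or the gripper's body presses on something with over 40 N, if the wrist force passes 120 N, or if a joint passes its speed limit or range.

## Robot

A 6-joint arm with a two-finger parallel gripper is mounted at the origin on the work surface. World frame = base frame: x ahead of the robot, y to its left, z up, the work surface at z = 0. Lengths are in m, angles in rad, forces in N, time in s.
With the tool pointing down it reaches from about 0.35 to 0.975 m from the base axis. Payload 4.9 kg.
Tool frame: the origin (TCP) lies on the front face of the gripper's body, between the roots of the fingers; the fingertips stand ctrl.finger_overhang ahead of it and the grasp point (between the pads) lies 54 mm ahead of it (ctrl.finger_overhang is the distance from the TCP to the fingertips, in m); z points along the fingers, y is the line along which they close (so a half turn about z gives the same grasp; the last joint's range is limited). The gripper opens to 85 mm and grips with 20 to 120 N. Pads are 22 mm wide; open, the fingers measure 114 mm over their backs; the gripper's body (76 mm by 85 mm) begins 54 mm behind the grasp point. The pads swing forward as they close: fully open they stand 13 mm farther back than shut.
Start: joints at [-1.346, 0.053, 1.613, -0, 1.476, -0.119], TCP at [0.211, -0.588, 0.304] pointing down, gripper open.
Joint ranges: [-3.01, 3.01], [-1.01, 2.22], [0.06, 2.58], [-1.02, 4.17], [0.09, 2.62], [-3.14, 3.14]. Speed limits (rad/s): [2.57, 2.57, 3.14, 3.14, 3.14, 3.14].

## Interface

Orientations are given as a rotation vector (axis times angle).
In Python, from station import ctrl, vision gives the robot as it stands. The module is installed in compiled form; this text tells all that it offers.
- The arm moves only by the tool drive_tool, never from a script. Its argument "rows" is a list of rows, each a list of 2 entries, a list of its own where there are three numbers: the shift along the tool's x, y, z in m, then the turn about the tool's z in rad. A call has 1 to 10 rows; each row shifts and turns the commanded pose from where the row before left it, along the tool's axes as they then stand; what a row does not reach is not made up. A row lasts 1/10 s, in which the tool goes at most 50 mm and 8.59 degrees, less where a joint would pass 70% of its speed; a pose out of reach is approached as far as the arm can. A call with a gripper value outside its range is refused whole. "jaw" is the closure, from 0 (fully open) to 1 (shut), set as the call begins (left out, the last holds). The fingers move at their own pace and stop on an object; "grip_force" is the grip in N (left out, the last holds). Time passes only in rows, so rows that do not move let the fingers close. It gives the time, the measured TCP pose, the force, the opening and the grip force at its end, in the units of the state.
- ctrl.get_obs(): the state, without advancing time (a new reading comes with each control period).
- vision.get_image(name): name is "side" or "top"; returns a dict with "image" (480x640x3 uint8, blue, green, red), "vertical_fov" (degrees; the focal length in pixels is half the picture's height over the tangent of half this angle, whatever the lens; pixels are square), "cx", "cy" (the principal point, pixels), "dist_coeffs" ([k1, k2, p1, p2, k3] as OpenCV has them; the pictures are not rectified), "R" (3x3) and "t" (3): a world point X has camera coordinates R X + t. Camera axes: x right, y down, z forward; pixel columns grow to the right and rows downward; lengths in m; the calibration is good to about 2 mm. A picture is of the moment at which its call begins. There is no depth.
- ctrl.finish_job(): hands the job in; it is judged then, once.
The state is a dict: "t": time; "q": joint angles; "dq": joint speeds; "effort": joint torques, N m; "tool_pos": TCP position; "tool_rot": TCP orientation; "contact_force": force on the tool from outside, world axes, zero at the start; "wrist_torque": the same for the moment, N m; "opening": finger opening in m; "grip_force": force on a finger pad.
Only numpy, scipy, OpenCV 4.12 (cv2) and the standard library are available. Lean on these libraries where they do the work, as an engineer would, in place of code of your own. Each camera call takes 0.05 s, during which the arm holds its last target. There are 200 camera calls.

## Working session

There is one attempt and no reset: what is moved stays moved. The work goes in short steps, Python scripts to look and compute and a tool call to move; the robot and the scene stay as the last step left them, time stands still between calls to the robot, and variables do not carry over. Pictures are saved under pics/ and viewed, at most 11 in all, crops included, and the job is handed in when it is done.

Besides the shell and the picture viewer there is one more tool, called after "Request:" in YAML: its name, and indented under it one key for each argument. drive_tool: Moves the arm, as the interface text tells. Its arguments: {"type":"object","properties":{"rows":{"type":"array","items":{"type":"array"}},"jaw":{"type":"number"},"grip_force":{"type":"number"}},"required":["rows"]}

```bash
mkdir -p pics
cat > h.py <<'E'
import numpy as np, cv2
from station import ctrl, vision
def cam(n):
    d=vision.get_image(n); f=240/np.tan(np.radians(d["vertical_fov"])/2)
    d["K"]=np.array([[f,0,d["cx"]],[0,f,d["cy"]],[0,0,1.]]); d["D"]=np.array(d["dist_coeffs"],float); d["R"]=np.array(d["R"]);d["t"]=np.array(d["t"]); return d
def back(d,uv,z):
    p=cv2.undistortPoints(np.array([[uv]],float),d["K"],d["D"])[0,0]
    r=d["R"].T@np.array([p[0],p[1],1]); c=-d["R"].T@d["t"]
    return c+r*(z-c[2])/r[2]
def proj(d,P):
    return cv2.projectPoints(np.array(P,float).reshape(-1,3),cv2.Rodrigues(d["R"])[0],d["t"],d["K"],d["D"])[0][:,0]
E
python3 - <<'E'
from h import *
for n in("top","side"):
    d=cam(n); cv2.imwrite(f"pics/{n}0.png",d["image"]); print(n,-d["R"].T@d["t"],d["R"][2],d["K"][0,0])
o=ctrl.get_obs();print(o,ctrl.finger_overhang)
E
```

```text
top [0.34684139 0.02122086 1.52753326] [ 0.18764802 -0.00749494 -0.98220774] 472.0058054589006
side [0.50952671 0.9043535  1.07781625] [ 0.05417689 -0.68646682 -0.7251401 ] 463.6512809896363
{'t': 0.1, 'q': array([-1.34599110e+00,  5.32990535e-02,  1.61418380e+00, -4.10626899e-06,
        1.47596324e+00, -1.19022612e-01]), 'dq': array([-0.0003093 , -0.00132934, -0.00238043,  0.00112088, -0.00031749,
        0.0008198 ]), 'effort': array([ 8.85502177e-04, -3.94896555e+01, -3.71366966e+01, -1.31462184e-04,
        3.83619539e-03,  8.80274285e-06]), 'tool_pos': array([ 0.21057277, -0.58800085,  0.30276453]), 'tool_rot': array([-3.09345949e+00, -5.37111158e-01,  1.60231282e-04]), 'contact_force': array([0.44739804, 0.11602894, 0.28867403]), 'wrist_torque': array([0.04271885, 0.03796974, 0.05609146]), 'grip_force': 0.0, 'opening': 0.08542819951525091} 0.0726
```

View pics/top0.png

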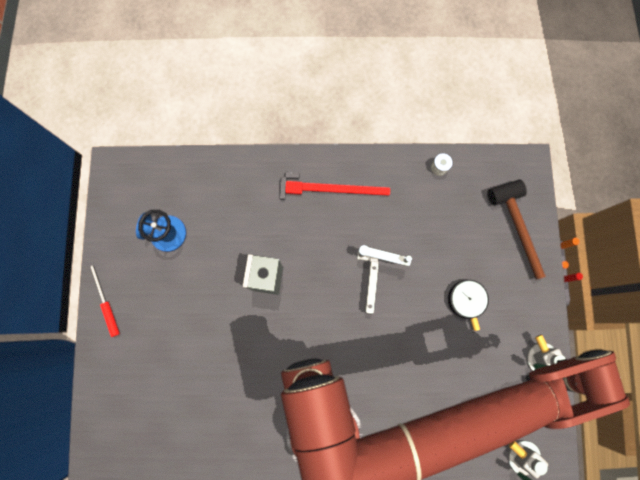

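View pics/side0.png

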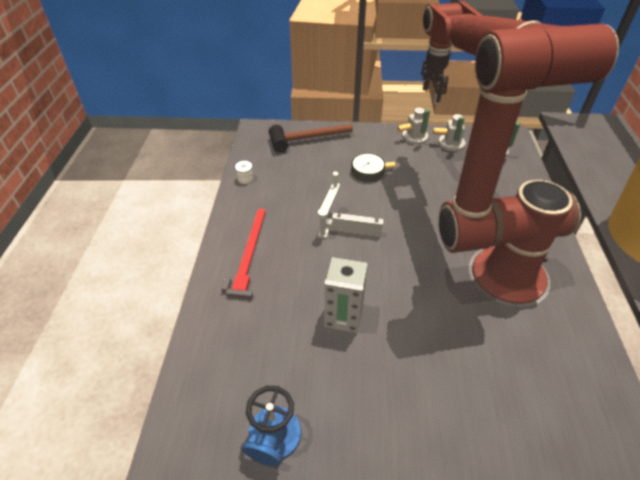

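Run:
```python
from h import *
a=cv2.imread("pics/top0.png")[235:325,230:430]; a=cv2.resize(a,None,fx=4,fy=4,interpolation=cv2.INTER_CUBIC)
cv2.imwrite("pics/c1.png",a)
b=cv2.imread("pics/side0.png")[165:345,305:405];b=cv2.resize(b,None,fx=3.3,fy=3.3,interpolation=cv2.INTER_CUBIC)
cv2.imwrite("pics/c2.png",b)
```

```text
(no output)
```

View pics/c1.png

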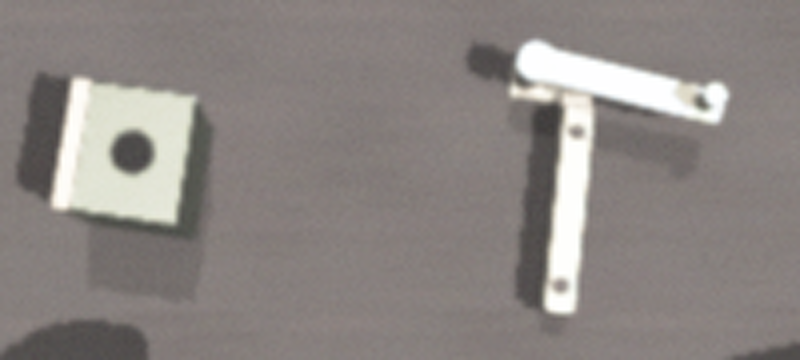

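View pics/c2.png

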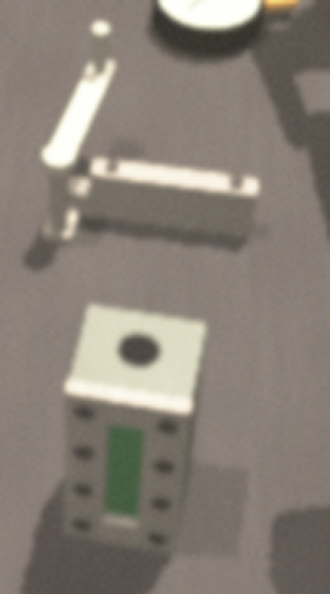

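Run:
```python
from h import *
t=cam("top"); s=cam("side")
T=lambda u,v,z:back(t,(230+u/4-.375,235+v/4-.375),z)
S=lambda u,v,z:back(s,(305+u/3.3-.35,165+v/3.3-.35),z)
np.set_printoptions(precision=4,suppress=True)
print("gauge T");g=np.array([T(*p,.19) for p in[(73,78),(197,97),(178,224),(52,210)]]);print(g,g.mean(0))
print("gauge S");g=np.array([S(*p,.19) for p in[(66,390),(90,306),(207,322),(190,412)]]);print(g,g.mean(0))
print("wall T front hi,lo,back hi,lo");print(np.array([T(*p,.06) for p in[(562,97),(545,310),(592,97),(577,313)]]))
print("wall S front hi lo");print(np.array([S(*p,.06) for p in[(90,178),(257,192),(95,160),(258,180)]]))
print("post,pin T",T(536,60,.106),T(715,93,.158)); print("post,pin S",S(58,155,.106),S(100,28,.158))
```

```text
gauge T
[[0.5387 0.2161 0.19  ]
 [0.5244 0.1272 0.19  ]
 [0.4342 0.1401 0.19  ]
 [0.4446 0.2293 0.19  ]] [0.4855 0.1782 0.19  ]
gauge S
[[0.5369 0.2113 0.19  ]
 [0.5225 0.1287 0.19  ]
 [0.4329 0.1397 0.19  ]
 [0.4464 0.2261 0.19  ]] [0.4847 0.1764 0.19  ]
wall T front hi,lo,back hi,lo
[[ 0.5394 -0.1485  0.06  ]
 [ 0.3744 -0.1309  0.06  ]
 [ 0.5391 -0.1721  0.06  ]
 [ 0.3718 -0.1555  0.06  ]]
wall S front hi lo
[[ 0.5306 -0.1469  0.06  ]
 [ 0.3723 -0.1367  0.06  ]
 [ 0.5267 -0.1722  0.06  ]
 [ 0.3708 -0.1531  0.06  ]]
post,pin T [ 0.5619 -0.1241  0.106 ] [ 0.5284 -0.2498  0.158 ]
post,pin S [ 0.5604 -0.1283  0.106 ] [ 0.5269 -0.252   0.158 ]
```

Request:
drive_tool:
  rows:
    - [[0, 0, -0.006], -0.1355]
    - [[0, 0, -0.006], -0.1355]
    - [[0, 0, -0.006], -0.1355]
    - [[0, 0, -0.006], -0.1355]
    - [[0, 0, -0.006], -0.1355]
    - [[0, 0, -0.006], -0.1355]
    - [[0, 0, -0.006], -0.1355]
    - [[0, 0, -0.006], -0.1355]
  jaw: 0.3

```text
t: 1.0
tool_pos: [0.2106, -0.5883, 0.3518]
tool_rot: [-2.368, -2.063, -0.0]
contact_force: [-1.0, 0.4, -0.6]
opening: 0.06
grip_force: 0.0
```

```bash
cat >> h.py <<'E'
from scipy.spatial.transform import Rotation as Ro
def st(*targets):
    o=ctrl.get_obs(); R=Ro.from_rotvec(o["tool_rot"]).as_matrix()
    np.set_printoptions(precision=4,suppress=True)
    print("t",o["t"],"tcp",o["tool_pos"],"yaw_y",np.arctan2(R[1,1],R[0,1]),"q",o["q"],"F",o["contact_force"],"open",o["opening"],ctrl.finger_overhang)
    p=o["tool_pos"]
    for T in targets: print("tool shift",R.T@(np.array(T)-p)); p=np.array(T)
E
python3 -c "
from h import *
st((.46,-.3,.35),(.50,.287,.35),(.5,.287,.235))"
```

```text
t 1.0 tcp [ 0.2106 -0.5883  0.3518] yaw_y -0.13741262126308973 q [-1.346   0.0288  1.5581 -0.      1.5553 -1.2086] F [-0.9961  0.3579 -0.5503] open 0.060003776835704195 0.0726
tool shift [0.3197 0.2075 0.0019]
tool shift [ 0.5869 -0.0408  0.0003]
tool shift [-0.0001  0.      0.115 ]
```

Request:
drive_tool:
  rows:
    - [[0.032, 0.0208, 0], 0]
    - [[0.032, 0.0208, 0], 0]
    - [[0.032, 0.0208, 0], 0]
    - [[0.032, 0.0208, 0], 0]
    - [[0.032, 0.0208, 0], 0]
    - [[0.032, 0.0208, 0], 0]
    - [[0.032, 0.0208, 0], 0]
    - [[0.032, 0.0208, 0], 0]
    - [[0.032, 0.0208, 0], 0]
    - [[0.032, 0.0208, 0], 0]

```text
t: 2.0
tool_pos: [0.4629, -0.2999, 0.3518]
tool_rot: [-2.374, -2.057, 0.0]
contact_force: [0.3, -0.9, 1.1]
opening: 0.0595
grip_force: 0.0
```

Request:
drive_tool:
  rows:
    - [[0.045, -0.003, 0], 0]
    - [[0.045, -0.003, 0], 0]
    - [[0.045, -0.003, 0], 0]
    - [[0.045, -0.003, 0], 0]
    - [[0.045, -0.003, 0], 0]
    - [[0.045, -0.003, 0], 0]
    - [[0.045, -0.003, 0], 0]
    - [[0.045, -0.003, 0], 0]
    - [[0.045, -0.003, 0], 0]
    - [[0.045, -0.003, 0], 0]

```text
t: 3.0
tool_pos: [0.4962, 0.1503, 0.3519]
tool_rot: [2.374, 2.057, 0.0]
contact_force: [1.0, -0.5, 0.3]
opening: 0.0601
grip_force: 0.0
```

```bash
python3 -c "
from h import *
st((.50,.287,.35),(.5,.287,.235))"
```

```text
t 3.0 tcp [0.4962 0.1503 0.3519] yaw_y -0.14280402270228723 q [ 0.1505 -0.2296  1.7983 -0.0001  1.5725  0.2933] F [ 1.0037 -0.5291  0.2974] open 0.060079264975628786 0.0726
tool shift [ 0.1359 -0.0157  0.0019]
tool shift [ 0.    -0.     0.115]
```

Request:
drive_tool:
  rows:
    - [[0.034, -0.004, 0], 0]
    - [[0.034, -0.004, 0], 0]
    - [[0.034, -0.004, 0], 0]
    - [[0.034, -0.004, 0], 0]
    - [[0, 0, 0.03], 0]
    - [[0, 0, 0.03], 0]
    - [[0, 0, 0.03], 0]
    - [[0, 0, 0.025], 0]
    - [[0, 0, 0], 0]

```text
t: 3.9
tool_pos: [0.4978, 0.2844, 0.2318]
tool_rot: [-2.372, -2.055, 0.014]
contact_force: [-0.8, 0.1, -0.3]
opening: 0.0598
grip_force: 0.0
```

```bash
python3 -c "
from h import *
st((.4913+.011*.1425,.2206+.011,.235))
d=cam('side');a=cv2.resize(d['image'][140:400,250:450],None,fx=2.3,fy=2.3);cv2.imwrite('pics/s2.png',a)"
```

```text
t 3.9 tcp [0.4978 0.2844 0.2318] yaw_y -0.14291181823165286 q [ 0.3892 -0.01    1.7994 -0.      1.3614  0.5321] F [-0.8283  0.1216 -0.3117] open 0.05981240174732044 0.0726
tool shift [-0.0529  0.0026 -0.003 ]
```

View pics/s2.png

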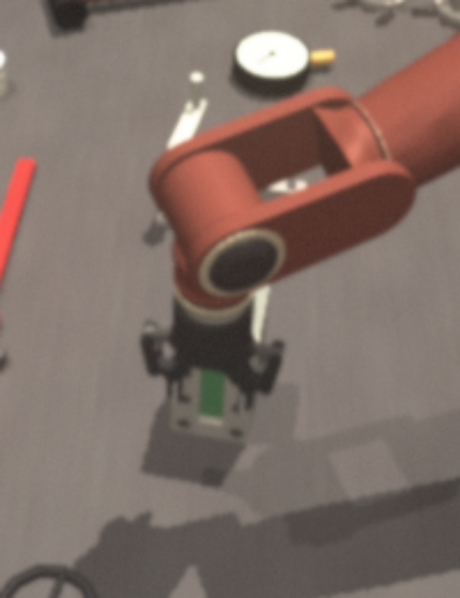

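Request:
drive_tool:
  rows:
    - [[-0.012, 0.001, 0], 0]
    - [[-0.012, 0.001, 0], 0]
    - [[-0.012, 0, 0], 0]
    - [[-0.008, 0, 0], 0]
    - [[-0.008, 0, 0], 0]
    - [[-0.008, 0, 0], 0]
    - [[-0.008, 0, 0], 0]

```text
t: 4.65
tool_pos: [0.4926, 0.2174, 0.2376]
tool_rot: [-2.374, -2.057, -0.003]
contact_force: [0.8, 1.9, 2.0]
opening: 0.0598
grip_force: 1.1
```

Request:
drive_tool:
  rows:
    - [[-0.008, 0, 0], 0]
    - [[-0.008, 0, 0], 0]
    - [[-0.008, 0, 0], 0]
    - [[-0.008, 0, 0], 0]
    - [[-0.006, 0, 0], 0]

```text
t: 5.15
tool_pos: [0.4867, 0.1792, 0.2366]
tool_rot: [2.375, 2.057, -0.001]
contact_force: [-0.4, -0.5, -0.1]
opening: 0.0599
grip_force: 0.3
```

```bash
python3 -c "
from h import *
st()
d=cam('side');a=cv2.resize(d['image'][140:400,250:450],None,fx=2.3,fy=2.3);cv2.imwrite('pics/s3.png',a)"
```

```text
t 5.15 tcp [0.4867 0.1792 0.2366] yaw_y -0.1431900559940902 q [ 0.2093 -0.1527  1.9252 -0.0005  1.3698  0.3526] F [-0.409  -0.5232 -0.1352] open 0.059937831555675725 0.0726
```

View pics/s3.png

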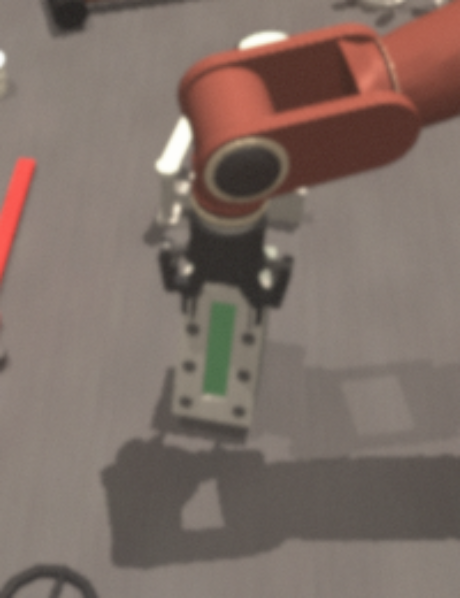

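Request:
drive_tool:
  rows:
    - [[-0.006, 0, 0], 0]
    - [[-0.006, 0, 0], 0]
    - [[-0.006, 0, 0], 0]
    - [[-0.006, 0, 0], 0]
    - [[-0.006, 0, 0], 0]
    - [[-0.004, 0, 0], 0]
    - [[0, 0, 0], 0]
    - [[0, 0, 0], 0]
    - [[0, 0, 0], 0]

```text
t: 6.1
tool_pos: [0.4822, 0.1465, 0.237]
tool_rot: [-2.374, -2.057, -0.0]
contact_force: [0.1, -0.4, 1.1]
opening: 0.0597
grip_force: 0.0
```

```bash
python3 -c "
from h import *
st()
d=cam('side');a=cv2.resize(d['image'][140:400,250:450],None,fx=2.3,fy=2.3);cv2.imwrite('pics/s4.png',a)"
```

```text
t 6.1 tcp [0.4822 0.1465 0.237 ] yaw_y -0.14284472276631385 q [ 0.1472 -0.1914  1.9584  0.0001  1.3745  0.29  ] F [ 0.1143 -0.3959  1.0749] open 0.05965110585170812 0.0726
```

View pics/s4.png

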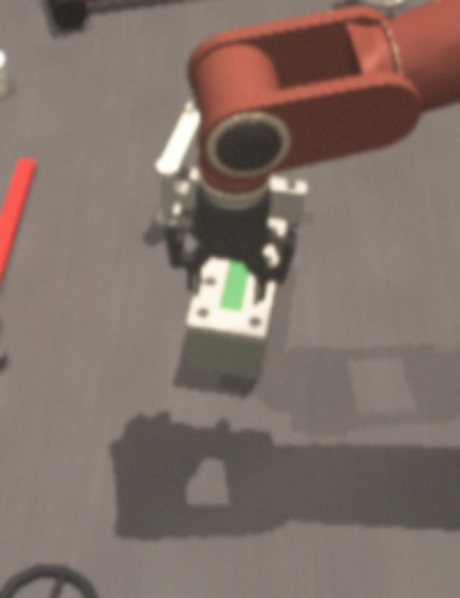

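```bash
python3 -c "
from h import *
d=cam('side')
for u,v in((188,327),(267,340)): print(back(d,(250+u/2.3-.3,140+v/2.3-.3),.088))
for u,v in((175,385),(252,396)): print(back(d,(250+u/2.3-.3,140+v/2.3-.3),.0))
"
```

```text
[0.52186312 0.12731792 0.088     ]
[0.42959619 0.14108885 0.088     ]
[0.53527725 0.14875378 0.        ]
[0.44154165 0.15934339 0.        ]
```

Request:
drive_tool:
  rows:
    - [[0.012, 0, 0], -0.043]
    - [[0.016, 0, 0], 0]
    - [[0.016, 0, 0], 0]
    - [[0, 0, 0.025], 0]
    - [[0, 0, 0.03], 0]
    - [[0, 0, 0.03], 0]
    - [[0, 0, 0.03], 0]
    - [[0, 0, 0.016], 0]
    - [[0, 0, 0], 0]

```text
t: 7.1
tool_pos: [0.485, 0.1905, 0.1027]
tool_rot: [-2.326, -2.107, 0.009]
contact_force: [0.1, -0.2, 0.5]
opening: 0.0596
grip_force: 0.0
```

```bash
python3 -c "
from h import *
st((.4757+.0011,.134+.011,.106),(.454+.1*.201,-.143+.201*.995,.106))"
```

```text
t 7.1 tcp [0.485  0.1905 0.1027] yaw_y -0.09849532800891624 q [0.2314 0.0274 1.9996 0.0002 1.1209 0.3298] F [ 0.075  -0.2076  0.5327] open 0.059564751702285486 0.0726
tool shift [-0.0461 -0.0037 -0.0032]
tool shift [-0.0878  0.006   0.0001]
```

Request:
drive_tool:
  rows:
    - [[-0.012, -0.002, 0], 0]
    - [[-0.012, -0.002, 0], 0]
    - [[-0.012, 0, 0], 0]
    - [[-0.007, 0, 0], 0]
    - [[-0.007, 0, 0], 0]
    - [[-0.008, 0, 0], 0]
    - [[-0.008, 0, 0], 0]
    - [[-0.008, 0, 0], 0]
    - [[-0.008, 0, 0], 0]
    - [[-0.008, 0, 0], 0]

```text
t: 8.1
tool_pos: [0.4747, 0.1011, 0.1069]
tool_rot: [-2.33, -2.107, -0.005]
contact_force: [1.2, 5.9, 2.0]
opening: 0.0595
grip_force: 0.0
```

Request:
drive_tool:
  rows:
    - [[-0.008, 0, 0], 0]
    - [[-0.008, 0, 0], 0]
    - [[-0.006, 0, 0], 0]
    - [[-0.004, 0, 0], 0]
    - [[-0.003, 0, 0], 0]
    - [[0, 0, 0], 0]

```text
t: 8.7
tool_pos: [0.4718, 0.0719, 0.1067]
tool_rot: [2.33, 2.107, 0.003]
contact_force: [1.0, 3.6, 1.7]
opening: 0.06
grip_force: 0.0
```

```bash
python3 -c "
from h import *
st((.454+.1*.201,-.143+.201*.995,.106))
d=cam('side');a=cv2.resize(d['image'][140:340,270:420],None,fx=3,fy=3,interpolation=cv2.INTER_CUBIC);cv2.imwrite('pics/s5.png',a)"
```

```text
t 8.7 tcp [0.4718 0.0719 0.1067] yaw_y -0.10054388671108896 q [-0.0051 -0.0896  2.1058  0.0007  1.1236  0.0951] F [1.0457 3.5613 1.6546] open 0.060049071447256644 0.0726
tool shift [-0.0146  0.0038  0.0007]
```

View pics/s5.png

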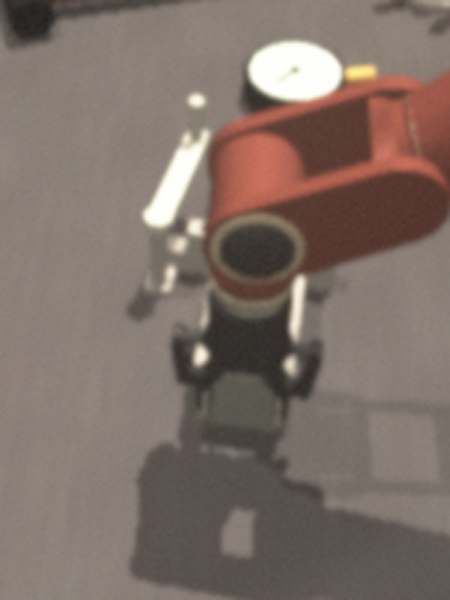

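Request:
drive_tool:
  rows:
    - [[-0.003, 0, 0], 0]
    - [[-0.003, 0, 0], 0]
    - [[-0.002, 0, 0], 0]
    - [[-0.002, 0, 0], 0]
    - [[-0.001, 0, 0], 0]
    - [[0, 0, 0], 0]

```text
t: 9.35
tool_pos: [0.4709, 0.0627, 0.1066]
tool_rot: [-2.33, -2.105, -0.008]
contact_force: [3.7, 11.9, 0.5]
opening: 0.0598
grip_force: 0.0
```

Request:
drive_tool:
  rows:
    - [[-0.001, 0, 0], 0]
    - [[-0.001, 0, 0], 0]
    - [[-0.001, 0, 0], 0]

```text
t: 9.65
tool_pos: [0.4714, 0.062, 0.1073]
tool_rot: [-2.329, -2.101, -0.018]
contact_force: [6.6, 27.2, 2.4]
opening: 0.0597
grip_force: 0.0
```

Request:
drive_tool:
  rows:
    - [[0.01, 0, 0], 0]
    - [[0.025, 0, 0], 0]
    - [[0.01, 0, -0.03], 0]
    - [[0, 0, -0.04], 0]
    - [[0, 0, -0.045], 0]
    - [[0, 0, -0.045], 0]
    - [[0.03, -0.03, -0.03], 0]
    - [[0.03, -0.04, 0], 0]
    - [[0.03, -0.03, 0], 0]
    - [[0, 0, 0], 0]
  jaw: 0.53

```text
t: 10.65
tool_pos: [0.3822, 0.2033, 0.2946]
tool_rot: [2.324, 2.114, -0.001]
contact_force: [-0.3, -0.1, 0.5]
opening: 0.0401
grip_force: 0.0
```

```bash
python3 -c "
from h import *
st()
d=cam('top');cv2.imwrite('pics/t6full.png',d['image']);a=cv2.resize(d['image'][225:335,275:425],None,fx=5,fy=5,interpolation=cv2.INTER_CUBIC);cv2.imwrite('pics/t6.png',a)"
```

```text
t 10.65 tcp [0.3822 0.2033 0.2946] yaw_y -0.0946522239824571 q [ 0.3168 -0.4312  2.0483 -0.0003  1.5247  0.4114] F [-0.2682 -0.084   0.5133] open 0.04008950582127931 0.0726
```

View pics/t6.png

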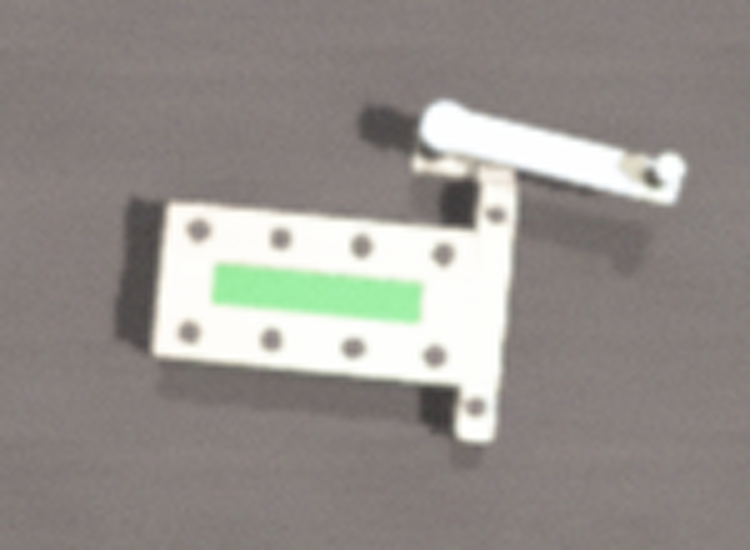

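```bash
python3 -c "
from h import *
d=cam('top')
B=lambda u,v,z:back(d,(275+u/5-.4,225+v/5-.4),z)
def ang(a,b,z):
    p=B(*a,z)-B(*b,z); return np.arctan2(p[1],p[0])
print('bolts long',ang((199,229),(443,254),.088)-np.pi/2,ang((189,332),(434,356),.088)-np.pi/2,'cross',ang((199,229),(189,332),.088),ang((443,254),(434,356),.088),'wall holes',ang((496,215),(475,406),.06),'wall edge',ang((517,172),(496,440),.06))
st((.40,.05,.295),(.40,-.25,.295),(.5275,-.251,.295),(.5275,-.251,.193))"
```

```text
bolts long -0.11108442739284485 -0.10639654033556112 cross -0.10340688906020955 -0.11252020494398869 wall holes -0.13747021066408108 wall edge -0.10768268381877666
t 10.75 tcp [0.3842 0.2013 0.2944] yaw_y -0.09811462869281236 q [ 0.3115 -0.4284  2.0467 -0.0016  1.5237  0.4097] F [ 0.898  -1.1849 -0.1414] open 0.0401812213307669 0.0726
tool shift [-0.1491  0.0305 -0.0004]
tool shift [-0.2986  0.0294  0.0005]
tool shift [0.0115 0.127  0.    ]
tool shift [ 0.0002 -0.      0.102 ]
```

Request:
drive_tool:
  rows:
    - [[-0.0436, 0.0187, 0], 0]
    - [[-0.0436, 0.0187, 0], 0]
    - [[-0.0436, 0.0187, 0], 0]
    - [[-0.0436, 0.0187, 0], 0]
    - [[-0.0436, 0.0187, 0], 0]
    - [[-0.0436, 0.0187, 0], 0]
    - [[-0.0436, 0.0187, 0], 0]
    - [[-0.0436, 0.0187, 0], 0]
    - [[-0.0436, 0.0187, 0], 0]
    - [[-0.0436, 0.0187, 0], 0]

```text
t: 11.75
tool_pos: [0.5268, -0.2553, 0.2939]
tool_rot: [-2.332, -2.104, 0.002]
contact_force: [0.7, -0.1, 0.7]
opening: 0.0398
grip_force: 0.0
```

Request:
drive_tool:
  rows:
    - [[0, 0, 0], 0.082]
    - [[0, 0, 0], 0.082]
    - [[0, 0, 0], 0]

```text
t: 12.05
tool_pos: [0.5266, -0.2535, 0.2936]
tool_rot: [-2.496, -1.905, 0.003]
contact_force: [-0.3, -0.1, 0.2]
opening: 0.0402
grip_force: 0.0
```

```bash
python3 -c "
from h import *
st((.5275,-.251,.295),(.5275,-.251,.193))"
```

```text
t 12.05 tcp [ 0.5266 -0.2535  0.2936] yaw_y -0.2669154978749264 q [-0.5755 -0.0354  1.7188 -0.001   1.4602 -0.3085] F [-0.321  -0.0628  0.2117] open 0.04017851654814522 0.0726
tool shift [ 0.0026  0.0002 -0.0014]
tool shift [0.     0.0002 0.102 ]
```

Descend around the pin and narrow the cage.

Request:
drive_tool:
  rows:
    - [[0.002, 0, 0.03], 0]
    - [[0, 0, 0.03], 0]
    - [[0, 0, 0.02], 0]
    - [[0, 0, 0.019], 0]
    - [[0, 0, 0], 0]

```text
t: 12.55
tool_pos: [0.5258, -0.249, 0.1918]
tool_rot: [-2.489, -1.907, 0.005]
contact_force: [-0.3, 0.2, -0.3]
opening: 0.0399
grip_force: 0.0
```

Request:
drive_tool:
  rows:
    - [[0, 0, 0], 0]
    - [[0, 0, 0], 0]
    - [[0, 0, 0], 0]
  jaw: 0.7

```text
t: 12.85
tool_pos: [0.5285, -0.2499, 0.1975]
tool_rot: [2.492, 1.908, 0.001]
contact_force: [-0.4, 0.8, -0.4]
opening: 0.0253
grip_force: 0.0
```

```bash
python3 -c "
from h import *
st()
d=cam('side');a=cv2.resize(d['image'][130:280,290:430],None,fx=4,fy=4,interpolation=cv2.INTER_CUBIC);cv2.imwrite('pics/s7.png',a)"
```

```text
t 12.85 tcp [ 0.5285 -0.2499  0.1975] yaw_y -0.2637490662100394 q [-0.5689  0.045   1.8042 -0.0001  1.2897 -0.3051] F [-0.3574  0.7865 -0.4241] open 0.025328181368462984 0.0726
```

View pics/s7.png

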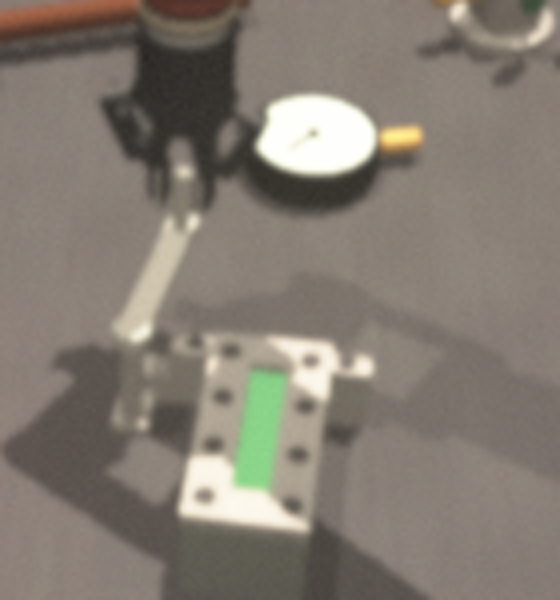

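Request:
drive_tool:
  rows:
    - [[0.0007, -0.013, 0.001], 0.1]
    - [[0.0007, -0.013, 0.001], 0.1]
    - [[0.0007, -0.013, 0.001], 0.1]
    - [[0.0007, -0.013, 0], 0.1]
    - [[0.0007, -0.013, 0], 0.1]
    - [[0.0007, -0.013, 0], 0.1]
    - [[0.0007, -0.013, 0], 0.1]

```text
t: 13.6
tool_pos: [0.455, -0.1977, 0.1938]
tool_rot: [2.998, 0.932, 0.002]
contact_force: [0.8, -0.3, 0.6]
opening: 0.0254
grip_force: 0.4
```

```bash
python3 -c "
from h import *
st()
o=ctrl.get_obs();v=o['tool_pos'][:2]-[.561,-.126];print(np.hypot(*v),np.arctan2(v[1],v[0]))"
```

```text
t 13.6 tcp [ 0.455  -0.1977  0.1938] yaw_y -0.9681144680572371 q [-0.5598 -0.1671  2.0129 -0.0004  1.2935  0.4085] F [ 0.8047 -0.2801  0.565 ] open 0.02535871369000894 0.0726
0.12791755581238418 -2.5469095542543205
```

Request:
drive_tool:
  rows:
    - [[0.0007, -0.013, 0], 0.1]
    - [[0.0007, -0.013, 0], 0.1]
    - [[0.0007, -0.013, 0], 0.1]
    - [[0.0007, -0.013, 0], 0.1]
    - [[0.0007, -0.013, 0], 0.1]
    - [[0.0007, -0.013, 0], 0.1]
    - [[0.0005, -0.01, 0], 0.08]
    - [[0, 0, 0], 0]

```text
t: 14.4
tool_pos: [0.4328, -0.1135, 0.1936]
tool_rot: [3.139, -0.112, 0.002]
contact_force: [0.8, -0.3, 0.2]
opening: 0.0257
grip_force: 0.0
```

Request:
drive_tool:
  rows:
    - [[0, -0.002, 0], 0]
    - [[0, -0.002, 0], 0]
    - [[0, -0.001, 0], 0]

```text
t: 14.7
tool_pos: [0.433, -0.1094, 0.1931]
tool_rot: [3.139, -0.114, 0.001]
contact_force: [0.1, -1.4, 0.1]
opening: 0.0256
grip_force: 0.3
```

```bash
python3 -c "
from h import *
st()
o=ctrl.get_obs();v=o['tool_pos'][:2]-[.561,-.126];print(np.hypot(*v),np.arctan2(v[1],v[0]))"
```

```text
t 14.7 tcp [ 0.433  -0.1094  0.1931] yaw_y -1.6436504417922413 q [-0.4143 -0.3005  2.1243 -0.0003  1.3172  1.2294] F [ 0.0856 -1.3946  0.1164] open 0.02561917908916898 0.0726
0.12903139138442743 3.012887540299917
```

Keep on until the end stop resists.

Request:
drive_tool:
  rows:
    - [[0, -0.002, 0], 0]
    - [[0, -0.002, 0], 0]
    - [[0, -0.001, 0], 0]
    - [[0, 0, 0], 0]

```text
t: 15.1
tool_pos: [0.4332, -0.1039, 0.1927]
tool_rot: [-3.139, 0.115, 0.0]
contact_force: [-0.0, -0.2, 0.1]
opening: 0.0256
grip_force: 0.1
```

Request:
drive_tool:
  rows:
    - [[0, -0.002, 0], 0]
    - [[0, -0.001, 0], 0]
    - [[0, 0, 0], 0]

```text
t: 15.4
tool_pos: [0.4333, -0.1028, 0.1927]
tool_rot: [3.134, -0.115, -0.0]
contact_force: [-0.8, -9.2, -1.7]
opening: 0.0255
grip_force: 4.8
```

Request:
drive_tool:
  rows:
    - [[0, 0.005, 0], 0]
    - [[0, 0, 0], 0]
    - [[0, 0, -0.02], 0]
    - [[0, 0, -0.03], 0]
    - [[0, 0, -0.04], 0]
    - [[0, 0.03, -0.02], 0]
    - [[0, 0.045, 0], 0]
    - [[0, 0.045, 0], 0]
    - [[0, 0.045, 0], 0]
    - [[0, 0.045, 0], 0]

```text
t: 16.4
tool_pos: [0.4175, -0.317, 0.3028]
tool_rot: [-3.139, 0.115, -0.001]
contact_force: [1.0, -0.2, 1.2]
opening: 0.0258
grip_force: 0.0
```

Request:
drive_tool:
  rows:
    - [[0, 0.03, 0], 0]
    - [[0, 0.02, 0], 0]
    - [[0, 0, 0], 0]

```text
t: 16.7
tool_pos: [0.4138, -0.3669, 0.3024]
tool_rot: [-3.139, 0.119, 0.001]
contact_force: [-0.6, 0.5, 0.3]
opening: 0.0258
grip_force: 0.0
```

```bash
python3 -c "
from h import *
st()
d=cam('top');a=d['image'][225:335,275:425]
a=cv2.resize(a,None,fx=5,fy=5,interpolation=cv2.INTER_CUBIC);cv2.imwrite('pics/t8.png',a)"
```

```text
t 16.7 tcp [ 0.4138 -0.3669  0.3024] yaw_y -1.6462756893860417 q [-0.8601 -0.1178  1.7819  0.0003  1.4784  0.7861] F [-0.59    0.4788  0.3394] open 0.025768509546579756 0.0726
```

View pics/t8.png

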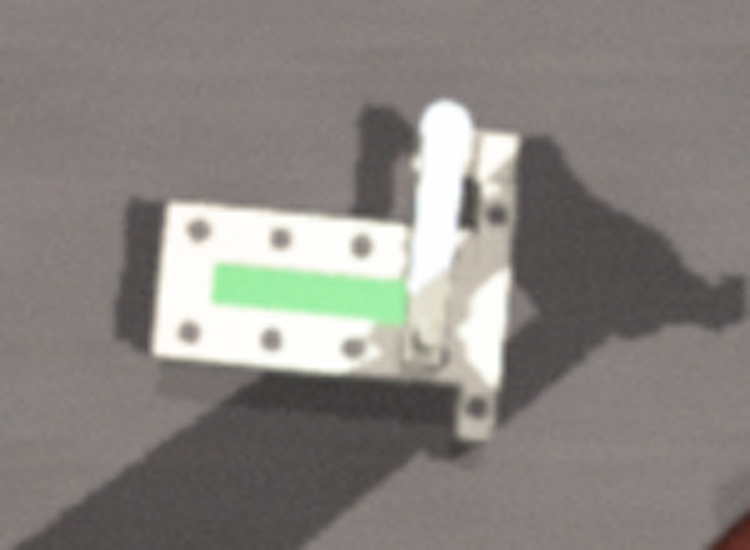

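The picture shows the gauge unmoved, with corners still at (167,203) and (153,357). It is flush to the wall and inside its ends. The bar, from (445,120) to (425,360), is closed over it, parallel to the wall.

```bash
python3 -c "
from h import *
print(ctrl.finish_job())"
```

```text
the job is handed in; nothing more can be done
None
```

I handed the job in at about 17 s: the gauge is on its back, glass up, square and flush against the stop, with neither side past the wall's ends. The keeper bar is swung over it to its end stop, and the arm never went near the wrench, dial or valve; the judging result was not shown.

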